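Ease the test weight onto the sprung hook of the bench balance

TASK

Check the hook balance with its test weight: pick the weight up by its blue grip, put its wire loop over the sprung hook and ease it down slowly until the hook alone carries the full weight, so that the weight neither drops, springs up nor swings when you let go. Leave the weight hanging freely and wait until it has come to rest. The weight's mass is not known, so go by feel, and leave the oil filter, the grease tin and the roll of tape alone.

Things in the scene. Friction and masses are not known exactly. Their poses are not given: they have to be found in the camera images.
- balance: bench hook balance, fixed: dark base plate 175 x 105 x 12 mm, green spring housing 84 x 80 mm whose top is 133 mm above the bench, a steel rod (12 mm thick) rising from the housing and, at its top, the sprung hook. Origin: on the bench, straight below the rod. z up; the hook reaches 83 mm from the rod along its -x, over the front of the base plate. Housing: x from -16 to +68 mm; base plate: x from -100 to +75 mm
- hook (a joint): how far the hook has dipped, in m: 0 = unloaded (resting on its upper stop), 0.090 = lower stop. The spring inside gives about 120 N per m; the hook starts to dip at about 0.4 N. Lightly damped: left to itself it swings up and down for 2 to 3 s. The weight on it must never move faster than 0.06 m/s
- hook_seat (a point): top of the hook's wire at its lowest point, where the loop comes to hang; moves with the hook; 214 mm above the bench when unloaded. Axes as the balance's. The hook is round steel wire 8 mm thick, 65 mm in front (-x) of the rod here; in front of the seat (18 mm further along -x) it turns up to a red tip (11 mm thick ball) whose top is 20 mm above the seat; behind the seat the wire rises to 12 mm above it
- weight_grip (a point): centre of the test weight's blue square grip (24 x 24 x 36 mm, top of the weight, 134 mm above its underside). z up, x = normal of the wire loop: to hang, the hook passes through the loop along this x axis (either way round)
- weight_bail (a point): underside of the wire loop's apex, the place that rests on the hook seat: 38 mm below the grip's centre, 96 mm above the weight's underside. The loop (8 mm wire) lies in the weight's y-z plane, is 30 mm wide inside and 46 mm high inside from the steel body's top to the apex, narrowing like a roof in the top 17 mm. A neck 12 mm thick, 16 mm long joins the apex to the grip
- weight_body (a point): centre of the test weight's round steel body, 54 mm diameter, 50 mm high (whole weight 152 mm high); the mass is unknown and differs greatly from time to time (it may be nearly hollow or solid), under 1 kg
- weight: the whole test weight; origin at the centre of its underside, z up
- oil_filter: bystander: white oil filter with a green band, 69 mm diameter, 92 mm high; origin at the centre of its underside
- grease_tin: bystander: white, blue and yellow grease tin, 68 mm diameter, 69 mm high; origin at the centre of its underside
- ins_tape: bystander: roll of black insulating tape, 61 mm diameter, 19 mm high, lying flat; origin at the centre of its underside

How it is judged:
On the way, in this order (a step that is already met when the one before it is completed fails the run):
1. the weight is lifted off the bench (height (world z) of weight above 0.03 m), for 0.2 s.
2. still held, the weight's loop is over the hook and has begun to push it down (distance between weight_bail and hook_seat below 0.014 m and value of joint hook above 0.003 m and contact force between the fingers and weight above 0.5 N), for 0.1 s.
At the end, for the whole second after the job is handed in: the weight hangs by its loop in the hook's seat (within 14 mm), upright within 0.15 rad, free of the bench and the gripper; the hook has dipped more than 8 mm and not to its lower stop, and hook (under 0.01 m/s) and weight (under 0.03 m/s) are at rest (distance between weight_bail and hook_seat below 0.014 m and value of joint hook between 0.008 and 0.086 m and velocity of joint hook between -0.01 and 0.01 m/s and linear speed of weight below 0.03 m/s and angle between weight's own z axis and vertical below 0.15 rad and height (world z) of weight above 0.02 m and contact force between the fingers and weight below 0.05 N); the robot touches nothing.
It fails at once if once it rests on the hook and has pushed it down, the weight drops, springs up or swings faster than 0.06 m/s (value of joint hook above 0.004 m and distance between weight_bail and hook_seat below 0.02 m and linear speed of weight above 0.06 m/s).
It fails at once if the weight is pressed or knocked against the balance with more than 20 N (contact force between weight and balance above 20 N).
It fails at once if a bystander is moved by more than 20 mm (distance of any of oil_filter, grease_tin, ins_tape from where it was at the start of the episode above 0.02 m).
It also fails if it takes over 67 s, if anything falls off the work surface, if the arm or the gripper's body presses on something with over 40 N, if the wrist force passes 120 N, or if a joint passes its speed limit or range.

ROBOT

A 7-joint arm with a two-finger parallel gripper is mounted at the origin on a cart in front of the work surface, level with it; the furniture and walls round the work are solid. World frame = base frame: x ahead of the robot, y to its left, z up, the work surface at z = 0. Lengths are in m, angles in rad, forces in N, time in s.
With the tool pointing down it reaches from about 0.35 to 0.9 m from the base axis. Payload 19.9 kg.
Tool frame: the origin (TCP) lies between the finger pads; the fingertips stand 19 mm ahead of it and the grasp point (between the pads) is the TCP; z points along the fingers, y is the direction in which the jaws open and shut (so a half turn about z gives the same grasp; the last joint's range is limited). The gripper opens to 94 mm and grips with 3 to 60 N. Pads are 16 mm wide; open, the fingers measure 119 mm over their backs; the gripper's body (75 mm by 177 mm) begins 78 mm behind the grasp point.
Start: joints at [1.2, 0.417, -0.01, 1.614, 0.005, 1.111, -0.053], TCP at [0.202, -0.591, 0.224] pointing down, gripper open.
Joint ranges: [-2.81, 2.81], [-0.39, 2.02], [-1.27, 1.25], [0.06, 2.57], [-1.19, 4.33], [0.19, 2], [-2.82, 2.82]. Speed limits (rad/s): [1.89, 1.89, 2.39, 2.39, 3.01, 3.01, 3.01].

INTERFACE

Orientations are given as a 3x3 rotation matrix whose columns are the frame's x, y, z axes.
In Python, from rig import robot gives the robot as it stands. Calls block until the motion is done:
- robot.move_ptp(position, orientation): joint-space move of the TCP to a pose.
- robot.move_linear(position, velocity=0.15, frame=None, threshold=None): straight line of the TCP; frame=None keeps the orientation; velocity is the mean speed in m/s. With threshold (N) it stops when the force on the tool has changed by that much, and returns True; else False.
- robot.goto_joints(angles): joint-space move.
- robot.gripper_to(opening): finger opening in m; the grip force is fixed at half the most; returns when the fingers have stopped.
- robot.pause(seconds).
- robot.ik(position, orientation): joint angles nearest the present ones, or None.
- robot.get_state(): the state.
- robot.grab_frame(name): name is "scene" or "top"; returns the picture (400x640x3 uint8, red, green, blue); there is no depth.
- robot.camera_info(name): a dict with "fx", "fy", "cx", "cy" (pixels), "rvec" (rotation vector, rad) and "tvec" (3), from world to camera coordinates, as OpenCV has them. Camera axes: x right, y down, z forward; pixel columns grow to the right and rows downward; lengths in m; the calibration is good to about 2 mm. A picture is of the moment at which its call begins. camera_info takes no time and is no camera call.
A pose or a line that the arm cannot do raises robot.PlanningError and nothing moves.
- robot.sign_off(): hands the job in, once; it reports no verdict.
The state is a dict: "time": time; "qpos": joint angles; "joint_vel": joint speeds; "effort": joint torques, N m; "ee_pos": TCP position; "tool_rot": TCP orientation; "force": force on the tool from outside, world axes, zero at the start; "moment": the same for the moment, N m; "opening": finger opening in m.
Only numpy, scipy, OpenCV 4.12 (cv2) and the standard library are available. Lean on these libraries where they do the work, as an engineer would, in place of code of your own. Each camera call takes 0.05 s, during which the arm holds its last target.

## Working session

There is one attempt and no reset: what is moved stays moved. The work goes in short steps, each a Python script; the robot and the scene stay as the last script left them, time stands still between calls to the robot, and variables do not carry over. Pictures are saved under pics/ and viewed, and the job is handed in when it is done.

```bash
mkdir -p pics; ls
cat > h.py <<'E'
import numpy as np, cv2
from rig import robot
def save(name,img): cv2.imwrite('pics/'+name+'.png',img[:,:,::-1])
def cam(n):
    c=robot.camera_info(n); R=cv2.Rodrigues(np.array(c['rvec'],float))[0]; t=np.array(c['tvec'],float).ravel()
    K=np.array([[c['fx'],0,c['cx']],[0,c['fy'],c['cy']],[0,0,1.]]); return K,R,t
def ray(n,u,v):
    K,R,t=cam(n); d=R.T@np.linalg.solve(K,[u,v,1.]); return -R.T@t,d/np.linalg.norm(d)
def onplane(n,u,v,z):
    o,d=ray(n,u,v); return o+d*(z-o[2])/d[2]
def tri(p1,p2):
    A=np.zeros((3,3));b=np.zeros(3);rs=[ray('scene',*p1),ray('top',*p2)]
    for o,d in rs:
        P=np.eye(3)-np.outer(d,d);A+=P;b+=P@o
    X=np.linalg.solve(A,b); return X,[np.linalg.norm((np.eye(3)-np.outer(d,d))@(X-o)) for o,d in rs]
def proj(n,X):
    K,R,t=cam(n); p=K@(R@np.array(X,float)+t); return p[:2]/p[2]
E
python3 - <<'E'
from h import *
for n in('scene','top'):
    save(n+'0',robot.grab_frame(n)); K,R,t=cam(n); print(n,K[0,0],-R.T@t,R[2])
s=robot.get_state(); print(s)
E
```

```text
pics
scene 372.5177877284982 [0.10415675 0.64658009 0.71891123] [ 0.54689475 -0.52252962 -0.6541169 ]
top 408.17239365947694 [0.48126221 0.23053524 1.23762672] [ 0.04816618  0.00360755 -0.99883282]
{'time': 0.1, 'qpos': array([ 1.19951584,  0.41786144, -0.01028377,  1.61408753,  0.00465155,
        1.1107071 , -0.05300557]), 'joint_vel': array([ 5.31721507e-04, -1.90376666e-03,  5.13883089e-06, -1.01328225e-03,
       -2.01113160e-03,  5.75359804e-04,  5.37968672e-04]), 'effort': array([ 4.27191204e-03, -8.52572894e+01,  6.41341209e-01, -4.26688313e+01,
       -4.88655770e-02,  1.64033147e-02,  1.59330972e-05]), 'ee_pos': array([ 0.20229114, -0.59103256,  0.22393201]), 'tool_rot': array([[ 9.46125361e-01,  3.23800332e-01, -3.81294408e-04],
       [ 3.23800553e-01, -9.46124868e-01,  9.67054318e-04],
       [-4.76196121e-05, -1.03841796e-03, -9.99999460e-01]]), 'force': array([-0.15495364, -0.23514004, -0.74820398]), 'moment': array([ 0.05132075, -0.01499279,  0.03806249]), 'opening': 0.09392110741916379}
```

View pics/scene0.png

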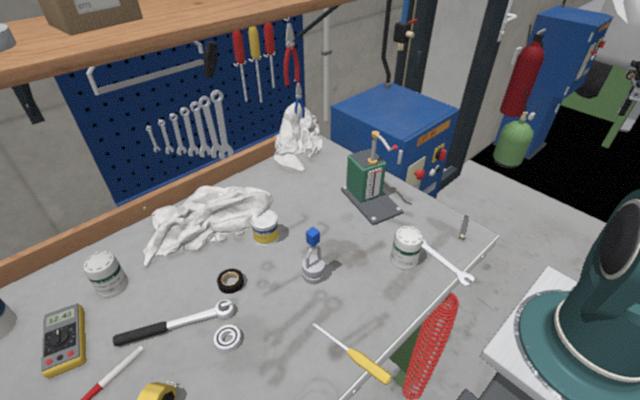

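View pics/top0.png

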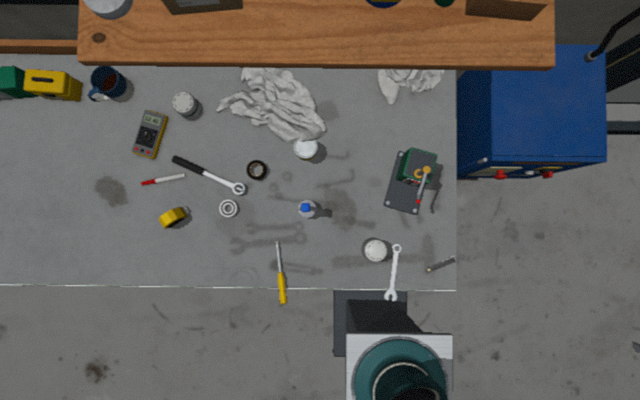

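The scene view shows the weight's blue grip at about (313,236) and the balance at (370,185). The top view shows the grip at (306,208) and the balance at (412,180), with the hook's red tip near (419,201). I'll zoom in next.

Run:
```python
from h import *
a=cv2.imread('pics/scene0.png');b=cv2.imread('pics/top0.png')
def z(im,x,y,w,h,f): return cv2.resize(im[y:y+h,x:x+w],None,fx=f,fy=f,interpolation=cv2.INTER_CUBIC)
cv2.imwrite('pics/z1.png',np.hstack([z(a,335,120,80,110,5),z(b,375,135,80,110,5)]))
cv2.imwrite('pics/z2.png',np.hstack([z(a,280,215,70,80,5),z(b,280,170,70,80,5)]))
for n,im in(('scene',a),('top',b)):
    hsv=cv2.cvtColor(im,cv2.COLOR_BGR2HSV)
    for nm,lo,hi,roi in(('blue',(105,120,50),(130,255,255),(280,180,350,270)),('red',(0,120,80),(8,255,255),(335,120,450,220)),('orange',(15,120,100),(30,255,255),(335,120,450,220)),('green',(60,80,20),(90,255,255),(335,120,450,225))):
        m=cv2.inRange(hsv,lo,hi); mm=np.zeros_like(m); x0,y0,x1,y1=roi; mm[y0:y1,x0:x1]=m[y0:y1,x0:x1]
        k,l,st,c=cv2.connectedComponentsWithStats(mm)
        print(n,nm,[(st[i].tolist(),c[i].round(1).tolist()) for i in range(1,k) if st[i,4]>6])
```

```text
scene blue [([306, 227, 13, 19, 185], [312.4, 236.2])]
scene red [([393, 146, 3, 3, 7], [394.3, 147.1]), ([439, 149, 7, 11, 41], [441.8, 154.5]), ([414, 170, 10, 10, 67], [418.9, 173.7])]
scene orange [([433, 120, 17, 16, 89], [441.4, 127.3]), ([372, 133, 3, 5, 12], [373.0, 135.2]), ([419, 132, 12, 11, 46], [425.1, 137.4]), ([433, 144, 11, 18, 33], [436.9, 151.6]), ([368, 161, 9, 4, 14], [372.1, 162.8])]
scene green [([347, 156, 39, 46, 731], [360.2, 177.8])]
top blue [([301, 203, 9, 9, 72], [305.0, 207.1])]
top red [([413, 181, 7, 3, 8], [416.2, 181.9]), ([416, 200, 5, 4, 13], [418.1, 201.0])]
top orange [([422, 166, 9, 7, 47], [426.2, 169.0]), ([414, 169, 8, 9, 43], [417.0, 173.6])]
top green [([396, 148, 41, 36, 347], [410.4, 166.3])]
```

View pics/z1.png

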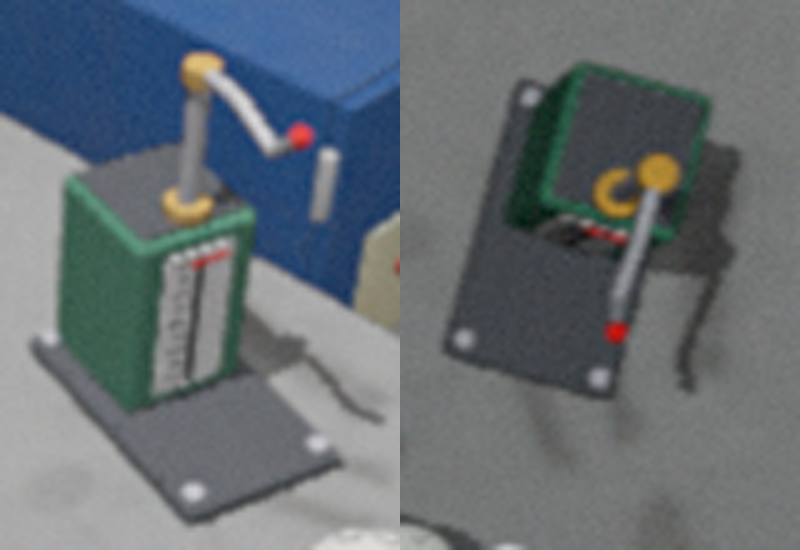

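View pics/z2.png

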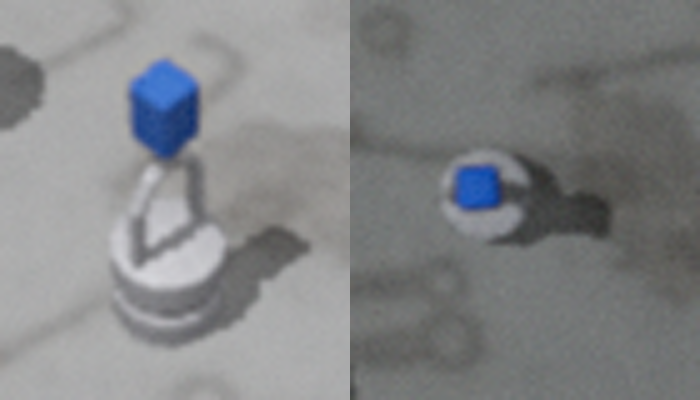

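Zoomed in, the hook tip is at scene (395,147) / top (418,201), the rod cap at scene (375.5,134) / top (426.5,169.5), and the plate corners are clear. The grip top is at top (305.5,207). The loop's two legs are visible in the scene view.

Run:
```python
from h import *
S=lambda x,y:(335+x/5-.4,120+y/5-.4); T=lambda x,y:(375+(x-400)/5-.4,135+y/5-.4)
tip=tri(S(300,137),T(616,332)); cap=tri(S(203,72),T(658,173)); print('tip',tip,'cap',cap)
d=cap[0]-tip[0]; print('yaw tip->cap',np.degrees(np.arctan2(d[1],d[0])),np.hypot(*d[:2]))
c=[onplane('top',*T(*p),.012) for p in((517,80),(443,350),(612,397))]; print('corners',np.round(c,4))
e=c[0]-c[1]; print('yaw plate',np.degrees(np.arctan2(e[1],e[0])),np.linalg.norm(e)); e=c[1]-c[2]; print(np.degrees(np.arctan2(e[1],e[0]))-90,np.linalg.norm(e))
# housing top front corners scene / top
hs=[tri(S(145,243),T(541,205)) if 0 else None]
h=[onplane('top',*T(*p),.133) for p in((587,65),(712,100),(668,240),(541,205))]; print('housing',np.round(h,4))
S2=lambda x,y:(280+x/5-.4,215+y/5-.4); T2=lambda x,y:(280+(x-350)/5-.4,170+y/5-.4)
g=onplane('top',*T2(478,187),.152); print('grip top',g)
g2=onplane('scene',*S2(164,79),.152); print('grip scene top',g2)
q=[onplane('scene',*S2(*p),.152) for p in((163,60),(198,78),(164,100),(130,80))]; print(np.round(q,4))
for i in range(4):
    e=q[(i+1)%4]-q[i]; print(np.degrees(np.arctan2(e[1],e[0])),np.linalg.norm(e))
q=[onplane('top',*T2(*p),.152) for p in((457,168),(499,166),(500,207),(458,208))]
for i in range(4):
    e=q[(i+1)%4]-q[i]; print('t',np.degrees(np.arctan2(e[1],e[0])),np.linalg.norm(e))
a=onplane('scene',*S2(140,258),.05);b=onplane('scene',*S2(196,222),.05);print('legs',a,b,np.degrees(np.arctan2(*(b-a)[[1,0]])))
m=onplane('top',*T2(484,196),.05); print('body',m)
print('filter/tin',onplane('top',375,250,.092),onplane('top',306,148,.069),onplane('top',257,170,.019))
```

```text
tip (array([ 5.36335640e-01, -5.19323931e-04,  2.30078434e-01]), [np.float64(0.0004146613018670598), np.float64(0.0004146613018671293)]) cap (array([ 0.61639896, -0.02355942,  0.22159561]), [np.float64(0.0008022938007446785), np.float64(0.0008022938007448312)])
yaw tip->cap -16.054416198106033 0.08331254965257112
corners [[ 0.7005  0.0099  0.012 ]
 [ 0.5365  0.0536  0.012 ]
 [ 0.5096 -0.0479  0.012 ]]
yaw plate -14.939332570941799 0.16971426299165693
-14.850592384882717 0.10502564583341938
housing [[ 0.6875 -0.0064  0.133 ]
 [ 0.6692 -0.0745  0.133 ]
 [ 0.5924 -0.0506  0.133 ]
 [ 0.6106  0.0183  0.133 ]]
grip top [0.52110277 0.28130791 0.152     ]
grip scene top [0.52209018 0.27993454 0.152     ]
[[0.5308 0.2726 0.152 ]
 [0.5126 0.269  0.152 ]
 [0.513  0.2882 0.152 ]
 [0.5316 0.2908 0.152 ]]
-168.91187771021046 0.01854739697480796
88.90337441726679 0.01917367710112342
8.043886796351527 0.018757512941946757
-92.32085033086916 0.01824288956543093
t -86.53145556788412 0.022395477549434075
t -177.76587126453774 0.021847651711336617
t 92.10670833835961 0.022356165160803285
t 2.3259778662166033 0.021315496455219806
legs [0.52061442 0.29827558 0.05      ] [0.51859121 0.26535007 0.05      ] -93.51629102582737
body [0.51964825 0.28250529 0.05      ]
filter/tin [0.40565336 0.08731646 0.092     ] [0.69450502 0.28545845 0.069     ] [0.63524621 0.43391579 0.019     ]
```

```bash
cat >> h.py <<'E'
def Rz(deg):
    a=np.radians(deg);c,s=np.cos(a),np.sin(a); return np.array([[c,s,0],[s,-c,0],[0,0,-1.]])
YAW=-15.5; dirx=np.array([np.cos(np.radians(YAW)),np.sin(np.radians(YAW)),0]); diry=np.array([-dirx[1],dirx[0],0])
SEAT=np.array([.5537,-.0057,.214]); G=np.array([.5213,.281,.138]); GY=1.5
def force(n=8,dt=.04):
    f=[]
    for _ in range(n):
        robot.pause(dt); s=robot.get_state(); f.append(np.r_[s['force'],s['moment']])
    f=np.array(f); return f.mean(0),f.std(0)
E
python3 - <<'E'
from h import *
s=robot.get_state()
robot.move_linear(s['ee_pos']+[0,0,.15],velocity=.25)
robot.move_ptp(SEAT+[0,0,.13],Rz(YAW)); robot.pause(.3)
print(robot.get_state()['time'],np.round(force(),3))
robot.move_ptp(G+[0,0,.09],Rz(GY)); robot.pause(.3)
s=robot.get_state();print(s['time'],s['ee_pos'],np.round(force(),3))
save('s1',robot.grab_frame('scene')); save('t1',robot.grab_frame('top'))
a=cv2.imread('pics/s1.png');b=cv2.imread('pics/t1.png')
cv2.imwrite('pics/c1.png',np.hstack([cv2.resize(a[150:300,240:390],(400,400)),cv2.resize(b[130:280,230:380],(400,400))]))
E
```

```text
3.575 [[ 0.054  0.171  0.026  0.049  0.002 -0.004]
 [ 0.41   0.381  0.359  0.03   0.028  0.023]]
5.3917 [0.52171017 0.28039019 0.22825568] [[-0.175 -0.205 -0.249  0.01   0.02   0.008]
 [ 0.512  0.4    0.642  0.03   0.025  0.024]]
```

View pics/c1.png

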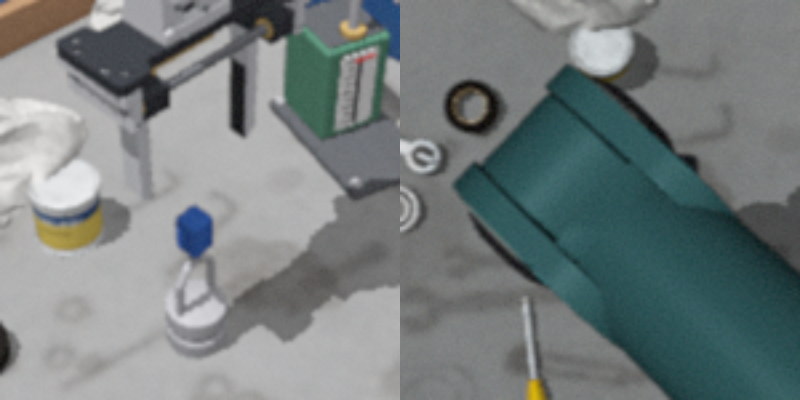

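The open gripper straddles the blue grip: its fingers sit to either side along y, with clearance. The force noise is about 0.5 N per sample with no bias, so readings need averaging. Next I'll grasp and lift.

Run:
```python
from h import *
robot.move_linear(G,velocity=.08); robot.gripper_to(0.0)
s=robot.get_state();print(s['time'],s['ee_pos'],s['opening'])
robot.move_linear(G+[0,0,.06],velocity=.06)
robot.pause(.2)
print(np.round(force(25),3))
robot.move_linear(G+[0,0,.109+.003],velocity=.1)
s=robot.get_state();print(s['time'],s['ee_pos'],s['opening'])
PRE=SEAT-.075*dirx; PRE[2]=.243+.042
robot.move_linear(PRE,velocity=.12,frame=Rz(YAW)); robot.pause(.3)
s=robot.get_state();print(s['time'],s['ee_pos'],np.round(force(20),3))
save('s2',robot.grab_frame('scene')); save('t2',robot.grab_frame('top'))
a=cv2.imread('pics/s2.png');b=cv2.imread('pics/t2.png')
cv2.imwrite('pics/c2.png',np.hstack([cv2.resize(a[110:260,320:470],(400,400)),cv2.resize(b[110:260,340:490],(400,400))]))
```

```text
8.175 [0.52132285 0.28097535 0.1379615 ] 0.024028927346926788
[[-0.019  0.111 -2.779  0.018  0.007  0.008]
 [ 0.43   0.474  0.401  0.028  0.029  0.035]]
11.2333 [0.5211802  0.28076649 0.24960301] 0.024284128285771506
13.95 [0.48143431 0.01443447 0.28498105] [[-1.160e-01  4.200e-02 -2.962e+00  4.700e-02  7.000e-03  1.000e-03]
 [ 5.210e-01  5.350e-01  3.920e-01  2.400e-02  3.300e-02  2.900e-02]]
```

View pics/c2.png

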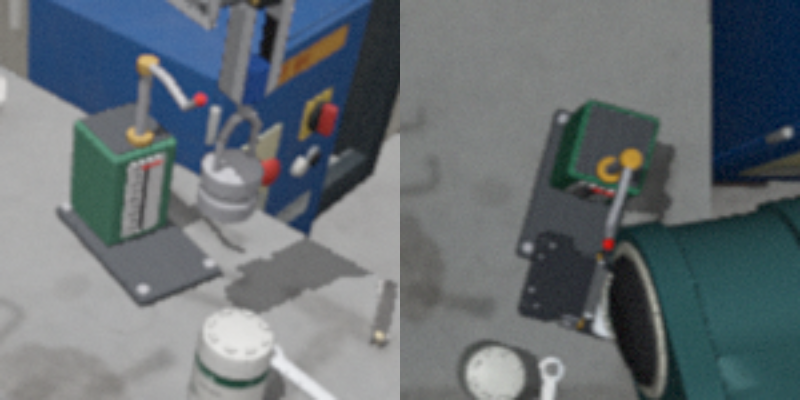

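The weight hangs upright in the gripper, with its loop apex near scene (409,152) and the hook tip at (395,147) ahead of it. Its force is about 2.87 N, so I expect a dip of about 20 mm. Next I'll compare the projected pose with the picture.

Run:
```python
from h import *
s=robot.get_state();p=s['ee_pos']-[0,0,.042]
a=cv2.imread('pics/s2.png')
pts={'bail':p,'bodytop':p-[0,0,.046],'bodybot':p-[0,0,.096],'legL':p+.015*diry-[0,0,.046],'legR':p-.015*diry-[0,0,.046],'tip':SEAT-.018*dirx+[0,0,.0145],'seat':SEAT}
x0,y0,f=340,110,6
c=cv2.resize(a[y0:y0+95,x0:x0+100],None,fx=f,fy=f,interpolation=cv2.INTER_CUBIC)
for k,v in pts.items():
    u=proj('scene',v); print(k,u.round(1)); q=((u+.5-[x0,y0])*f).astype(int); cv2.circle(c,tuple(q.tolist()),4,(0,255,0),1)
cv2.imwrite('pics/c3.png',c)
```

```text
bail [410.2 154.2]
bodytop [407.1 170.6]
bodybot [404.1 187.1]
legL [402.  172.3]
legR [412.2 168.8]
tip [394.4 147.5]
seat [389.3 148.9]
```

View pics/c3.png

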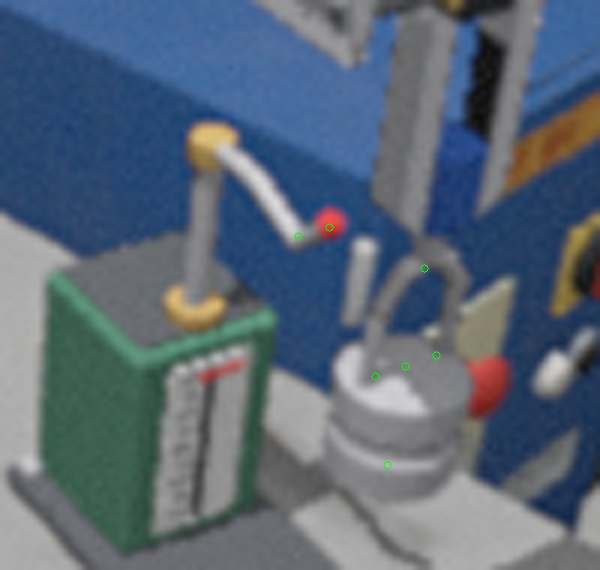

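The predicted points agree to within about 1 px (3 mm), and the leg line is consistent. Next I'll slide the loop over the hook, with a force guard.

Run:
```python
from h import *
T=SEAT.copy(); T[2]=.285
print(robot.move_linear(T,velocity=.04,threshold=3.0)); robot.pause(.2)
s=robot.get_state();print(s['time'],s['ee_pos'],np.round(force(20),3))
save('s3',robot.grab_frame('scene')); save('t3',robot.grab_frame('top'))
a=cv2.imread('pics/s3.png')
cv2.imwrite('pics/c4.png',cv2.resize(a[110:205,340:440],None,fx=6,fy=6,interpolation=cv2.INTER_CUBIC))
```

```text
False
17.1083 [ 0.55366018 -0.00570975  0.28503477] [[-0.118 -0.037 -3.023  0.053  0.013 -0.005]
 [ 0.537  0.438  0.608  0.044  0.024  0.027]]
```

View pics/c4.png

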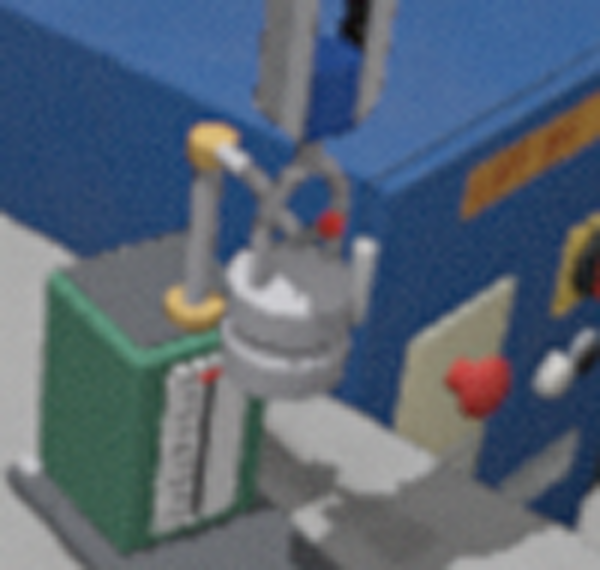

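The loop surrounds the hook: the red tip at zoomed (330,222) is in front of the loop plane, and the wire passes through it with nothing touching. Next I'll lower in stages, watching the force.

Run:
```python
from h import *
T=SEAT.copy()
for z,v in((.262,.02),(.254,.01),(.248,.01)):
    T[2]=z; robot.move_linear(T,velocity=v); robot.pause(.15)
    s=robot.get_state(); f,sd=force(30,.02); print(round(s['time'],2),s['ee_pos'].round(4),np.round(f,3))
save('s4',robot.grab_frame('scene'))
a=cv2.imread('pics/s4.png')
cv2.imwrite('pics/c5.png',cv2.resize(a[110:205,340:440],None,fx=6,fy=6,interpolation=cv2.INTER_CUBIC))
```

```text
19.49 [ 0.5537 -0.0057  0.2621] [ 0.009  0.101 -2.945  0.042  0.004 -0.005]
21.09 [ 0.5537 -0.0057  0.2541] [ 0.3   -0.102 -1.73   0.013 -0.092 -0.   ]
22.49 [ 0.5537 -0.0057  0.248 ] [ 0.562 -0.383 -1.163 -0.019 -0.135  0.005]
```

View pics/c5.png

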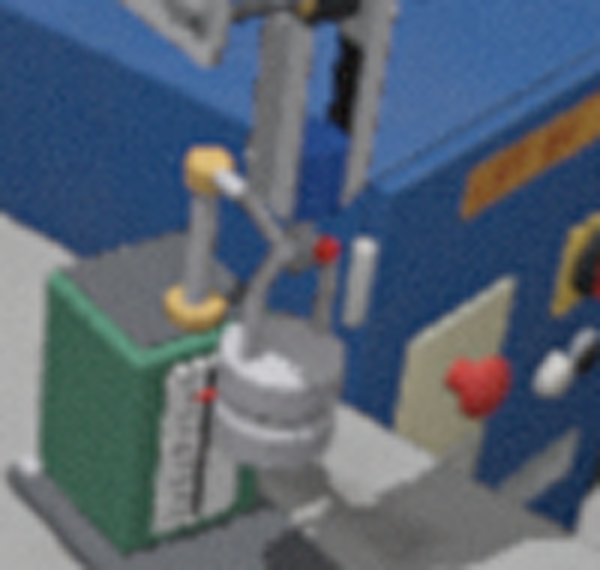

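The loop rests on the hook, and the hook has begun to dip. The +x side force of about 0.6 N shows the loop on the slope in front of the seat, so I'll move it back a few mm to null it.

Run:
```python
from h import *
p=robot.get_state()['ee_pos']
for dx,dy in((.003,-.001),(.006,-.002)):
    T=p+dx*dirx+dy*diry; T[2]=.248; robot.move_linear(T,velocity=.006); robot.pause(.15)
    s=robot.get_state(); f,sd=force(30,.02); print(round(s['time'],2),s['ee_pos'].round(4),np.round(f,3),'fx,fy',f[:3]@dirx,f[:3]@diry)
```

```text
23.87 [ 0.5563 -0.0074  0.248 ] [-1.569  1.616 -1.435  0.504  0.43   0.006] fx,fy -1.9438620576500518 1.1380625748804905
25.19 [ 0.559  -0.0093  0.248 ] [-1.212  1.249 -1.284  0.417  0.37   0.006] fx,fy -1.501564380943319 0.8793152919616205
```

Run:
```python
from h import *
save('s5',robot.grab_frame('scene'));save('t5',robot.grab_frame('top'))
a=cv2.imread('pics/s5.png');b=cv2.imread('pics/t5.png')
cv2.imwrite('pics/c6.png',np.hstack([cv2.resize(a[130:200,360:410],None,fx=8,fy=8,interpolation=cv2.INTER_CUBIC),cv2.resize(b[150:220,390:440],None,fx=8,fy=8,interpolation=cv2.INTER_CUBIC)]))
```

```text
(no output)
```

View pics/c6.png

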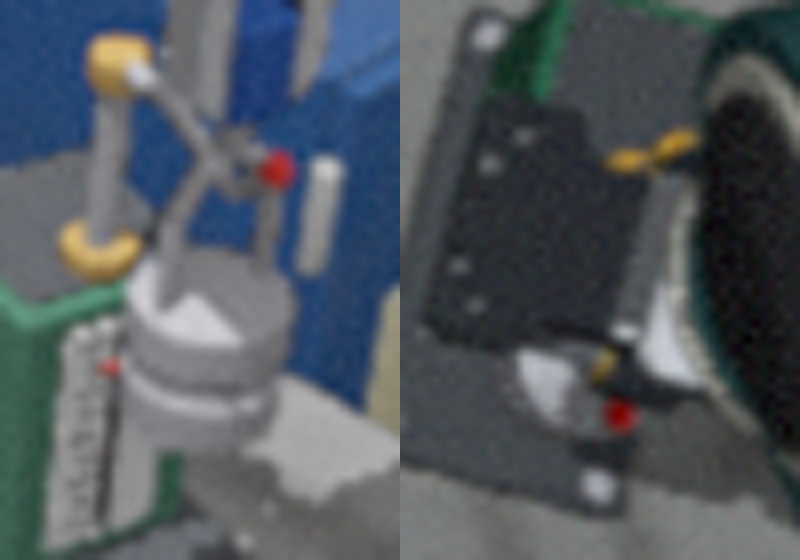

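The loop is still round the wire, and the side force has flipped sign, so my sideways dragging was mostly friction. I'll unload slowly, reposition in the middle without y offset, and lower again.

Run:
```python
from h import *
p=robot.get_state()['ee_pos'];T=p.copy();T[2]=.263
robot.move_linear(T,velocity=.015)
T=SEAT+.003*dirx
T[2]=.263;robot.move_linear(T,velocity=.01)
f,_=force(15,.02);print(np.round(f,2))
for z in (.2555,.2495):
    T[2]=z; robot.move_linear(T,velocity=.01); robot.pause(.15)
    s=robot.get_state(); f,sd=force(30,.02); print(round(s['time'],2),s['ee_pos'].round(4),np.round(f,3),'fx,fy',f[:3]@dirx,f[:3]@diry)
```

```text
[-0.05  0.16 -3.14  0.04  0.01 -0.01]
28.76 [ 0.5566 -0.0065  0.2555] [-0.068 -0.141 -2.167  0.034  0.037 -0.005] fx,fy -0.02767995993630043 -0.15395509964765752
30.16 [ 0.5566 -0.0065  0.2496] [-0.18   0.005 -1.484  0.042  0.029  0.   ] fx,fy -0.17473341415478386 -0.04371027900625186
```

The side force is now close to zero, so the loop is seated cleanly. I'll keep lowering until the gripper carries nothing.

Run:
```python
from h import *
p=robot.get_state()['ee_pos'];T=SEAT+.003*dirx
def rd(n):
    robot.pause(.2);s=robot.get_state(); f,sd=force(n,.02); print(round(s['time'],2),s['ee_pos'].round(4),np.round(f,3),'fx,fy',f[:3]@dirx,f[:3]@diry,'se',sd[2]/n**.5); return f
T[2]=.241; robot.move_linear(T,velocity=.01); f=rd(60)
T[2]+=f[2]/120; robot.move_linear(T,velocity=.006); f=rd(120)
T[2]+=f[2]/120; robot.move_linear(T,velocity=.004); f=rd(120)
```

```text
31.86 [ 0.5566 -0.0065  0.2411] [-0.07   0.049 -0.543  0.061  0.01  -0.003] fx,fy -0.08028537784029596 0.028336913820333307 se 0.06949617516734902
33.97 [ 0.5566 -0.0065  0.2365] [ 0.061  0.19  -0.061  0.071 -0.005 -0.001] fx,fy 0.008488320864744492 0.19903792487697838 se 0.04518236585811978
36.44 [ 0.5566 -0.0065  0.236 ] [ 0.06   0.035 -0.086  0.076 -0.013  0.001] fx,fy 0.04810636217391066 0.04958200365370981 se 0.04990915781561327
```

Run:
```python
from h import *
T=SEAT+.003*dirx; T[2]=.2356; robot.move_linear(T,velocity=.004); robot.pause(.3)
s=robot.get_state();print(s['time'],s['opening'])
robot.gripper_to(.032); robot.pause(.3)
s=robot.get_state();f,_=force(25,.02);print(s['time'],s['opening'],f.round(3))
save('s6',robot.grab_frame('scene'));save('t6',robot.grab_frame('top'))
a=cv2.imread('pics/s6.png');b=cv2.imread('pics/t6.png')
cv2.imwrite('pics/c7.png',np.hstack([cv2.resize(a[130:205,360:410],None,fx=8,fy=8,interpolation=cv2.INTER_CUBIC),cv2.resize(b[150:225,390:440],None,fx=8,fy=8,interpolation=cv2.INTER_CUBIC)]))
```

```text
38.9917 0.024144456753793297
39.6667 0.031677880132464004 [ 0.017 -0.044 -0.175  0.042  0.011 -0.003]
```

View pics/c7.png

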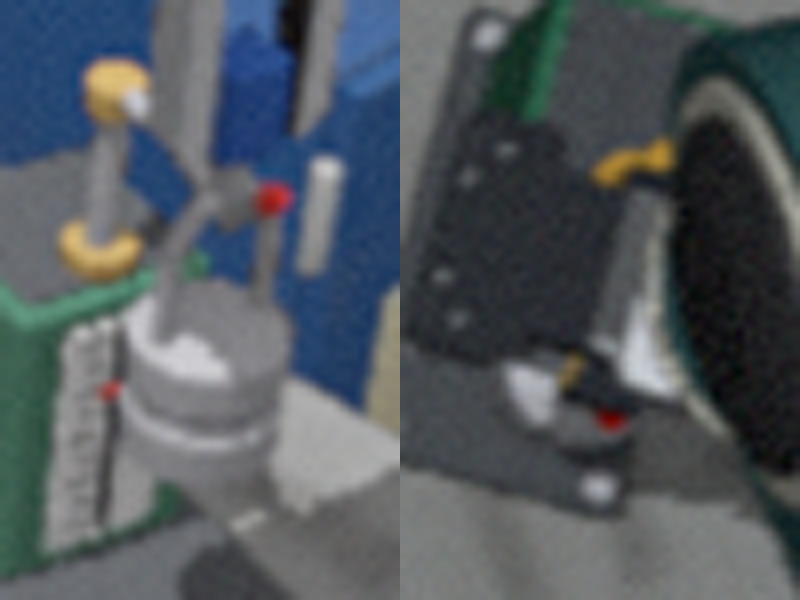

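With the fingers 4 mm clear on each side, the weight hangs upright on the hook, the dip scale's red pointer has moved down, and the gripper force is about zero. Next I'll open fully and withdraw upward.

Run:
```python
from h import *
robot.gripper_to(.07)
T=SEAT+.003*dirx; T[2]=.2356
robot.move_linear(T+[0,0,.03],velocity=.05)
robot.move_linear(T+[0,0,.2],velocity=.15)
robot.move_linear(T+[-.12,.15,.2],velocity=.2)
robot.pause(3)
ts=[]
for i in range(3):
    a=robot.grab_frame('scene'); hsv=cv2.cvtColor(a,cv2.COLOR_RGB2HSV)
    m=cv2.inRange(hsv,(105,150,50),(125,255,255)); r=cv2.inRange(hsv,(0,120,80),(8,255,255))
    ys,xs=np.nonzero(r[140:170,385:402]); print(robot.get_state()['time'],xs.mean()+385,ys.mean()+140); robot.pause(.3)
save('s7',a);save('t7',robot.grab_frame('top'))
a=cv2.imread('pics/s7.png');b=cv2.imread('pics/t7.png')
cv2.imwrite('pics/c8.png',np.hstack([cv2.resize(a[110:210,340:420],None,fx=5,fy=5,interpolation=cv2.INTER_CUBIC),cv2.resize(b[140:240,370:450],None,fx=5,fy=5,interpolation=cv2.INTER_CUBIC)]))
```

```text
47.125 392.875 154.875
47.475 392.875 154.875
47.825 393.0 154.71428571428572
```

View pics/c8.png

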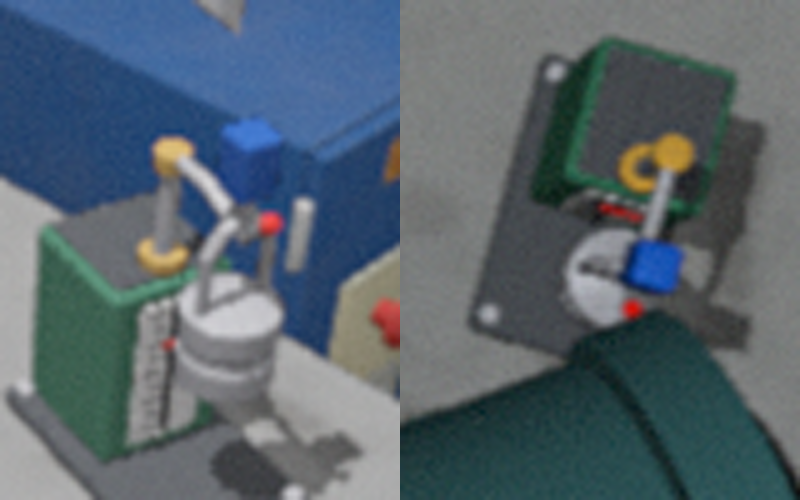

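View pics/s7.png

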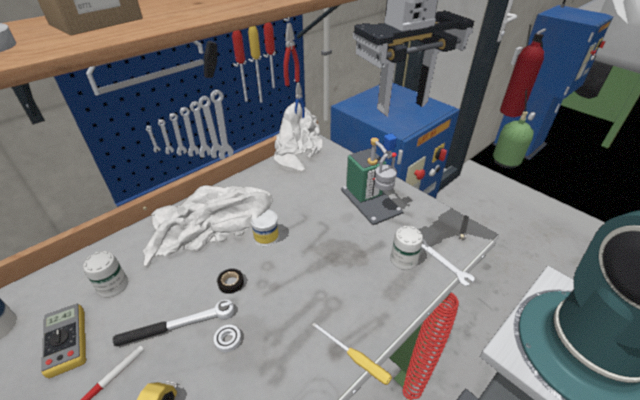

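The weight hangs upright on the hook: the tip pixel is steady at (392.9,154.8) over 0.7 s, and the arm is clear. The bystanders are where they were at the start.

Run:
```python
from h import *
robot.pause(1); robot.sign_off()
```

```text
the job is handed in; nothing more can be done
```

The test weight is hanging freely on the hook, and I handed the job in at about 49 s of the 67 s allowed. No verdict was reported, so the following is from my own checks.

**What I did:** I gripped the weight by its blue grip and felt about 2.9 N, or roughly 0.3 kg. I slid the loop over the hook and lowered it in stages until the wrist felt about 0 N (−0.09 ± 0.05 N), then opened the fingers and backed away.

**What went wrong on the way:** The first touchdown was about 3 mm in front of the seat. Dragging the weight sideways to correct it gave a side force of up to about 2.2 N. I lifted it off slowly, moved it and lowered it again, and the side forces then stayed under about 0.2 N. The first contact also came about 4 mm higher than predicted.

**Last checks:**
- **At rest:** the hook tip stayed within 0.2 px over the last 0.7 s before I handed in.
- **Dip:** the hook has dipped by an estimated 20 mm, judging from the force and the arm's travel.
- **Upright and clear:** the weight looks upright in both views, and the gripper is well clear of it.
- **Bystanders:** in the scene view, the oil filter, grease tin and tape look unmoved.

I could not measure the weight's speed at the moment of release. In the picture taken about 0.3 s or more later, it was hanging upright.

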